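# Set out the analyser's reference plates

## Task

The reference plates for the grain analyser are in the grey case, whose stiff cover has no handle: with the blade of the spatula in the front notch, lever the cover up, open it fully (about upright), and stand every plate that is there on the narrow rack, one to a ledge, centred on it and leaning on its backrest. Hold the plates only by their side edges, never touching the white faces, and do not let one tip over. At the end the cover is shut again, the spatula lies flat on its mat, and the other things on the bench have not been disturbed.

Things in the scene. Friction and masses are not known exactly. Their poses are not given: they have to be found in the camera images.
- case: Fixed grey case under the cover: 170 (x) x 150 (y) x 100 mm high, walls 6, floor 8. Origin: centre of its underside; z up; its notched front faces -x. Inside, four grooves 11 mm wide at x = -62, -34, -6, +22 mm, between ridges 28 mm high and 30 mm wide in y, hold the plates upright; 36 mm is free beside the plates on either side in y.
- case_notch (a point): Centre of the notch in the case's front wall, on its outer face: the notch is 80 mm wide and 12 mm high, directly under the closed cover (88 to 100 mm above the table). The blade goes in here, level, along the case's +x. Axes as the case.
- cover_hinge (a point): Middle of the cover's hinge line (which runs along the case's y), at case x = +85 mm, 100 mm above the table. Axes as the case, they do not turn with the cover.
- cover (a joint): Angle of the cover (rad): 0 shut, grows as its front edge rises, stop at 1.85 (just past upright). Dark steel slab, 182 (hinge to front edge) x 150 x 10 mm, no handle; shut, its underside is 100 mm above the table and it overhangs the front wall by 12 mm. Stiff hinge: about 3 N at the front edge lifts it, and it stays at any angle.
- cover_front (a point): Middle of the front lower edge of the cover, moves with it; 182 mm from the hinge line. Its x axis points along the cover to the hinge, its z out of the cover's upper face.
- rack: Fixed aluminium rack, foot 190 (x) x 80 mm (y). Origin: centre of its underside. Four raised ledges behind one another along x, 42 mm apart, 45 mm above the table, each 36 mm wide (y) and 15 mm deep, between a front lip 8 mm high (-x side) and a backrest 45 mm high, 4 mm thick (+x side), all leaning back 15 degrees: a plate's top leans to +x.
- mat: Fixed thin grey mat for the spatula, 240 mm (x) x 130 mm (y) x 3 mm. Origin: centre of its underside; z up.
- spatula: Loose spatula, 190 mm long: wooden handle 110 long, 20 wide, 16 mm thick (x = -95 to +15 mm), steel blade 80 long, 30 wide, 3 mm thick (x to +95 mm), flush with the handle's underside (z = 0 to 3 mm). Origin: centre of its underside, 95 mm from either end; x to the blade's tip, z up as it lies. 80 g. Starts on the mat.
- spatula_tip (a point): Middle of the end of the spatula's blade.
- ledge1 (a point): Ledge 1 of the rack (1 of 4 from the rack's -x end): where the plate's origin (middle of its lower edge) comes to lie when it stands centred on this ledge and rests against the backrest; 3.5 mm behind the middle of the ledge. Axes as the rack (not tilted).
- ledge2 (a point): Ledge 2 of the rack (2 of 4 from the rack's -x end): where the plate's origin (middle of its lower edge) comes to lie when it stands centred on this ledge and rests against the backrest; 3.5 mm behind the middle of the ledge. Axes as the rack (not tilted).
- ledge3 (a point): Ledge 3 of the rack (3 of 4 from the rack's -x end): where the plate's origin (middle of its lower edge) comes to lie when it stands centred on this ledge and rests against the backrest; 3.5 mm behind the middle of the ledge. Axes as the rack (not tilted).
- ledge4 (a point): Ledge 4 of the rack (4 of 4 from the rack's -x end): where the plate's origin (middle of its lower edge) comes to lie when it stands centred on this ledge and rests against the backrest; 3.5 mm behind the middle of the ledge. Axes as the rack (not tilted).
- plate1: Loose plate (two to four are there, all alike; an absent one reads None): 64 mm wide (y), 76 mm high (z), 8 mm thick (x), a white tile in a black frame, 6 mm wide at the sides. 130 g. Origin: middle of its lower edge; x across its faces. Starts upright in groove 1 from the case's front, x along the case's x, lower edge 8 mm above the table.
- plate1_face: The polished white tile of plate 1, 52 x 66 mm, set back 1.5 mm from the frame on both faces: not to be touched by the fingers. Origin: the plate's centre.
- plate2: Loose plate (two to four are there, all alike; an absent one reads None): 64 mm wide (y), 76 mm high (z), 8 mm thick (x), a white tile in a black frame, 6 mm wide at the sides. 130 g. Origin: middle of its lower edge; x across its faces. Starts upright in groove 2 from the case's front, x along the case's x, lower edge 8 mm above the table.
- plate2_face: The polished white tile of plate 2, 52 x 66 mm, set back 1.5 mm from the frame on both faces: not to be touched by the fingers. Origin: the plate's centre.
- plate3: Loose plate (two to four are there, all alike; an absent one reads None): 64 mm wide (y), 76 mm high (z), 8 mm thick (x), a white tile in a black frame, 6 mm wide at the sides. 130 g. Origin: middle of its lower edge; x across its faces. Starts upright in groove 3 from the case's front, x along the case's x, lower edge 8 mm above the table.
- plate3_face: The polished white tile of plate 3, 52 x 66 mm, set back 1.5 mm from the frame on both faces: not to be touched by the fingers. Origin: the plate's centre.
- plate4: Loose plate (two to four are there, all alike; an absent one reads None): 64 mm wide (y), 76 mm high (z), 8 mm thick (x), a white tile in a black frame, 6 mm wide at the sides. 130 g. Origin: middle of its lower edge; x across its faces. Starts upright in groove 4 from the case's front, x along the case's x, lower edge 8 mm above the table.
- plate4_face: The polished white tile of plate 4, 52 x 66 mm, set back 1.5 mm from the frame on both faces: not to be touched by the fingers. Origin: the plate's centre.
- tub: Bystander: pale lidded sample tub, 118 mm square, 83 mm high. Origin: centre of its underside.
- jar: Bystander: jar, 60 mm across, 90 mm high. Origin: centre of its underside.
- timer: Bystander: grey table timer, 75 x 30 x 60 mm high. Origin: centre of its underside.
Not all that is in view belongs to the job. Of the things like the spatula, leave any that is purple; of the rest the smaller one is meant.

How it is judged (in metres and radians):
On the way, in this order (a step that is already met when the one before it is completed fails the run):
1. the spatula lifts the cover (it bears on the cover while the cover is 0.08 to 0.6 rad open) (value of joint cover between 0.08 and 0.6 rad and contact force between spatula and cover_c0 above 0.3 N), for 0.1 s.
2. the cover is open, about upright (1.4 rad or more) (value of joint cover above 1.4 rad), for 0.2 s.
At the end, for the whole second after the job is handed in: Cover shut (within 0.05 rad); every plate present stands at rest on its own ledge, within 14 mm of the seated place, leaning back 0.15 to 0.50 rad, square within 0.2 rad; spatula flat on its mat, its middle within 60 mm along and 55 mm across of the mat's middle (value of joint cover below 0.05 rad and x of spatula in the frame of mat between -0.06 and 0.06 m and y of spatula in the frame of mat between -0.055 and 0.055 m and z of spatula in the frame of mat below 0.01 m and angle between spatula's own z axis and vertical below 0.15 rad and linear speed of each of spatula, plate1, plate2, plate3, plate4 below 0.02 m/s and (distance between plate1 and ledge1 below 0.014 m or distance between plate1 and ledge2 below 0.014 m or distance between plate1 and ledge3 below 0.014 m or distance between plate1 and ledge4 below 0.014 m) and angle between plate1's own z axis and vertical between 0.15 and 0.5 rad and angle between the y axis of each of plate1, plate2, plate3, plate4 and the y axis of rack, either way round below 0.2 rad and (distance between plate2 and ledge1 below 0.014 m or distance between plate2 and ledge2 below 0.014 m or distance between plate2 and ledge3 below 0.014 m or distance between plate2 and ledge4 below 0.014 m) and angle between plate2's own z axis and vertical between 0.15 and 0.5 rad and (distance between plate3 and ledge1 below 0.014 m or distance between plate3 and ledge2 below 0.014 m or distance between plate3 and ledge3 below 0.014 m or distance between plate3 and ledge4 below 0.014 m) and angle between plate3's own z axis and vertical between 0.15 and 0.5 rad and (distance between plate4 and ledge1 below 0.014 m or distance between plate4 and ledge2 below 0.014 m or distance between plate4 and ledge3 below 0.014 m or distance between plate4 and ledge4 below 0.014 m) and angle between plate4's own z axis and vertical between 0.15 and 0.5 rad); the robot touches nothing.
It fails at once if the fingers touch the white face of a plate (contact force between the fingers and plate1_face above 0.5 N or contact force between the fingers and plate2_face above 0.5 N or contact force between the fingers and plate3_face above 0.5 N or contact force between the fingers and plate4_face above 0.5 N).
It fails at once if a plate is tipped over (more than 60 degrees from upright) (angle between any of plate1, plate2, plate3, plate4's own z axis and vertical above 1.05 rad).
It fails at once if the tub, the jar or the timer is pushed more than 30 mm or tipped (distance of any of tub, jar, timer from where it was at the start of the episode above 0.03 m or angle between any of tub, jar, timer's own z axis and vertical above 0.4 rad).
Of plate1, plate2, plate3, plate4 only 2 to 4 are there at a start; the rules pass over those that are not, and their reading is None.
At some moment in a run one of spatula may be knocked a few centimetres aside while the robot is not near it.
It also fails if it takes over 210 s, if anything falls off the work surface, if the arm or the gripper's body presses on something with over 40 N, if the wrist force passes 120 N, or if a joint passes its speed limit or range.

## Robot

A 6-joint arm with a two-finger parallel gripper is mounted at the origin on the work surface. World frame = base frame: x ahead of the robot, y to its left, z up, the work surface at z = 0. Lengths are in mm, angles in rad, forces in N, time in s.
With the tool pointing down it reaches from about 225 to 875 mm from the base axis. Payload 3.4 kg.
Tool frame: the origin (TCP) lies midway between the tips of the shut fingers; the grasp point (between the pads) lies 19 mm behind it (arm.pinch_z is the distance from the TCP to the grasp point, in mm); z points along the fingers, y is the line along which they close (so a half turn about z gives the same grasp; the last joint's range is limited). The gripper opens to 85 mm and grips with 20 to 120 N. Pads are 22 mm wide; open, the fingers measure 114 mm over their backs; the gripper's body (76 mm by 85 mm) begins 54 mm behind the grasp point. The pads swing forward as they close: fully open they stand 13 mm farther back than shut.
Start: joints at [1.146, 0.276, 1.505, -0, 1.361, -0.121], TCP at [172.027, 548.698, 231.328] pointing down, gripper open.
Joint ranges: [-2.89, 2.89], [-0.75, 2.08], [0.22, 2.7], [-1.18, 4.32], [0.11, 2.71], [-2.7, 2.7]. Speed limits (rad/s): [2.57, 2.57, 3.14, 3.14, 3.14, 3.14].

## Interface

Orientations are given as a 3x3 rotation matrix whose columns are the frame's x, y, z axes.
In Python, from cell import arm, jaws, read_state, optics, job gives the robot as it stands. The module is installed in compiled form; this text tells all that it offers. Calls block until the motion is done:
- arm.movep(position, orientation): joint-space move of the TCP to a pose.
- arm.line_to(position, velocity=150, orientation=None, guard=None): straight line of the TCP; orientation=None keeps the orientation; velocity is the mean speed in mm/s. With guard (N) it stops when the force on the tool has changed by that much, and returns True; else False.
- arm.move_j(angles): joint-space move.
- jaws.command_gripper(opening, grasp_force=None): opening from 0.0 (shut) to 1.0 (fully open); grasp_force is the grip in N (None keeps the last); returns when the fingers have stopped.
- arm.dwell(seconds).
- arm.solve_ik(position, orientation): joint angles nearest the present ones, or None.
- read_state(): the state.
- optics.snapshot(name): name is "scene" or "top" or "wrist"; returns a dict with "frame" (384x512x3 uint8, red, green, blue), "range_z" (384x512 float32, mm along the optical axis (not along the pixel's ray), 0 where there is no reading), "fx", "fy", "cx", "cy" (pixels), "world_to_cam" (4x4, takes a point from world to camera coordinates); the wrist camera has in their place "hand_eye" (4x4, takes a point from camera to tool coordinates, whose origin is the TCP and whose axes are the flange's). Camera axes: x right, y down, z forward; pixel columns grow to the right and rows downward; lengths in mm; the calibration is good to about 2 mm. A picture is of the moment at which its call begins: read the wrist's pose just before it.
A pose or a line that the arm cannot do raises arm.IKError and nothing moves.
- job.finish_job(): hands the job in; it is judged then, once.
The state is a dict: "time_s": time; "q": joint angles; "dq": joint speeds; "tau": joint torques, N m; "eef_pos": TCP position; "tcp_rot": TCP orientation; "force": force on the tool from outside, world axes, zero at the start; "moment": the same for the moment, N m; "finger_gap": opening from 0.0 (shut) to 1.0 (fully open); "gripper_force": force on a finger pad.
Only numpy, scipy, OpenCV 4.12 (cv2) and the standard library are available. Lean on these libraries where they do the work, as an engineer would, in place of code of your own. Each camera call takes 0.05 s, during which the arm holds its last target. There are 200 camera calls.

## Working session

There is one attempt and no reset: what is moved stays moved. The work goes in short steps, each a Python script; the robot and the scene stay as the last script left them, time stands still between calls to the robot, and variables do not carry over. Pictures are saved under pics/ and viewed, at most 14 in all, crops included, and the job is handed in when it is done.

```bash
mkdir -p pics; ls; cat > h.py <<'E'
import numpy as np, cv2
from cell import arm, jaws, read_state, optics, job
def save(n,im): cv2.imwrite(f'pics/{n}.png',cv2.cvtColor(im,cv2.COLOR_RGB2BGR))
def cloud(s):
    z=s['range_z'].astype(float);v,u=np.mgrid[:z.shape[0],:z.shape[1]]
    P=np.stack([(u-s['cx'])/s['fx']*z,(v-s['cy'])/s['fy']*z,z],-1)
    if 'world_to_cam' in s: T=np.linalg.inv(s['world_to_cam'])
    else:
        st=s['st'];T=np.eye(4);T[:3,:3]=st['tcp_rot'];T[:3,3]=st['eef_pos'];T=T@s['hand_eye']
    W=P@T[:3,:3].T+T[:3,3];W[z<=0]=np.nan
    return W
def snap(n):
    st=read_state();s=optics.snapshot(n);s['st']=st;return s
E
python3 - <<'E'
from h import *
for n in('top','scene'):
    s=snap(n);save(n+'0',cv2.resize(s['frame'],(800,600)));np.savez(n+'0.npz',**{k:s[k] for k in('frame','range_z')},W=cloud(s))
    print(n,s['fx'],s['world_to_cam'].round(3).tolist())
E
```

```text
pics
top 469.0266727258391 [[-0.101, -0.995, -0.004, 7.473], [-0.974, 0.1, -0.204, 529.39], [0.203, -0.017, -0.979, 1703.426], [0.0, 0.0, 0.0, 1.0]]
scene 352.81718174717497 [[-0.111, 0.994, 0.013, 90.649], [0.822, 0.1, -0.561, -374.578], [-0.559, -0.052, -0.828, 1332.312], [0.0, 0.0, 0.0, 1.0]]
```

View pics/top0.png

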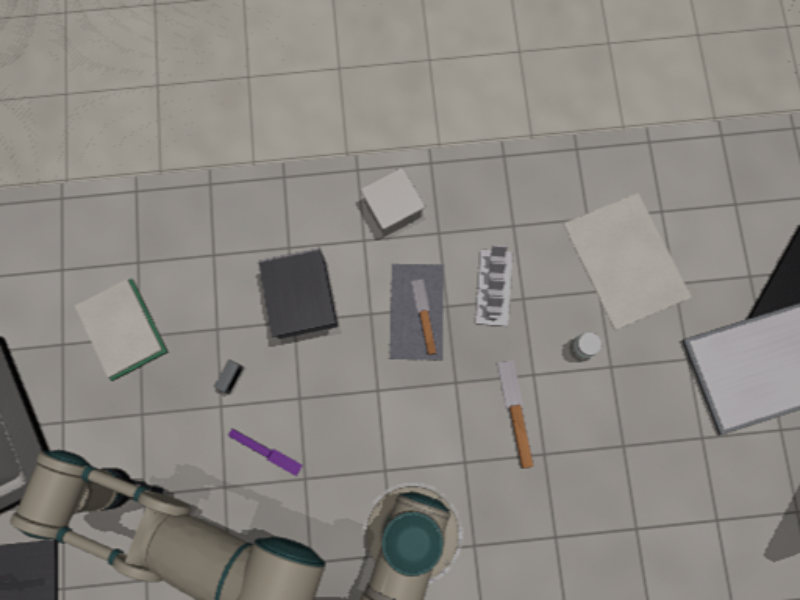

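View pics/scene0.png

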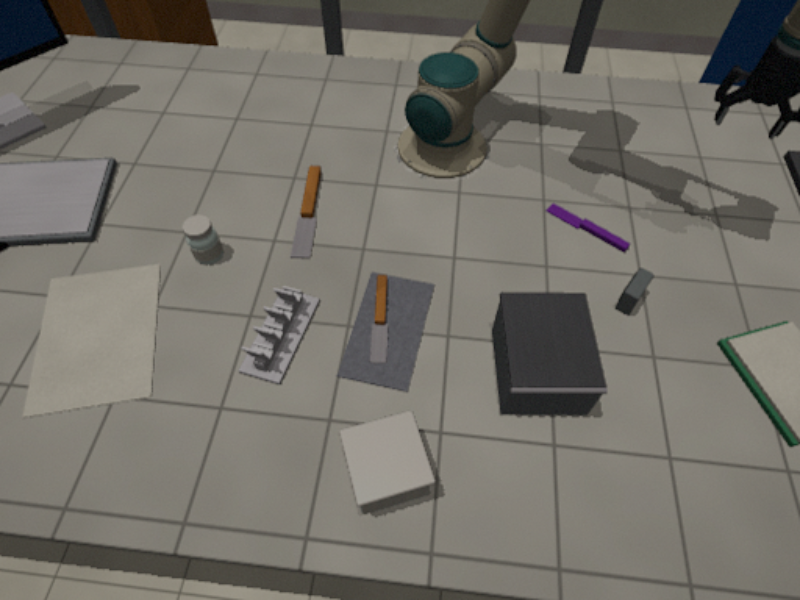

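Top view (800×600): the spatula-like things are small orange-handled on the mat at (424,316), larger orange-handled at (516,415), and purple at (265,452). The small one on the mat fits, since purple is excluded and the smaller of the rest is meant. The case is at (298,293), the rack at (493,286), the tub at (393,202), the jar at (586,347) and the timer at (229,378).

```bash
cat > m.py <<'E'
from h import *
d=np.load('top0.npz');W=d['W'];f=d['frame'].astype(int)
def rect(m,name):
    P=W[m];P=P[~np.isnan(P).any(1)]
    r=cv2.minAreaRect(P[:,:2].astype(np.float32));b=cv2.boxPoints(r)
    print(name,len(P),'c',np.round(r[0],1),'sz',np.round(r[1],1),'ang',round(r[2],2),'z',np.percentile(P[:,2],[2,50,98]).round(1))
    return P,b
v,u=np.mgrid[:384,:512];u=u*800/512;v=v*600/384
def box(a,b,c,e):return (u>a)&(u<c)&(v>b)&(v<e)
z=W[...,2]
P,b=rect(box(250,240,345,345)&(z>100),'cover');print(b.round(0).tolist())
rect(box(350,165,430,240)&(z>70),'tub')
rect(box(560,325,605,365)&(z>75),'jar'); rect(box(205,355,250,400)&(z>45),'timer')
P,b=rect(box(470,240,518,332)&(z>8),'rack>8')
P,b=rect(box(470,240,518,332)&(z>4),'rack>4');print(b.round(0).tolist())
sat=f.max(2)-f.min(2)
mm=box(385,260,447,365)
mat=mm&(f.mean(2)<115)&(sat<25);P,b=rect(mat,'mat');print(b.round(0).tolist())
han=mm&(sat>40);rect(han,'handle');rect(mm&(f.mean(2)>135)&(sat<25)&box(408,275,430,315),'blade')
big=box(495,355,535,470);rect(big&(sat>40),'bighandle')
im=cv2.cvtColor(d['frame'],cv2.COLOR_RGB2BGR)
a=cv2.resize(im[160:240,240:340],(500,400),interpolation=2);s=cv2.cvtColor(np.load('scene0.npz')['frame'],cv2.COLOR_RGB2BGR)[175:255,145:245]
cv2.imwrite('pics/crop.png',cv2.hconcat([a[:,:400],cv2.resize(s,(400,400))[:, :400]]))
E
python3 m.py
```

```text
cover 2036 c [577.8 210.8] sz [189.5 150.9] ang 6.45 z [102.  109.9 118.1]
[[475.0, 275.0], [492.0, 125.0], [680.0, 146.0], [664.0, 296.0]]
tub 906 c [793.4 -36.5] sz [118.4 119.2] ang 23.69 z [74.6 83.  91.4]
jar 177 c [ 388.7 -456.1] sz [49.5 52.2] ang 87.2 z [78.4 90.1 97.9]
timer 186 c [404.3 394.9] sz [34.8 74.3] ang 60.86 z [46.8 58.8 68.2]
rack>8 856 c [ 565.4 -266.9] sz [114.7 223.9] ang 85.35 z [ 8.3 40.1 87.8]
rack>4 1130 c [ 566.6 -264.5] sz [117.5 232.3] ang 83.22 z [ 4.2 13.6 86.9]
[[444.0, -309.0], [675.0, -337.0], [689.0, -220.0], [458.0, -192.0]]
mat 1738 c [523.5 -67. ] sz [151.  243.2] ang 83.93 z [-6.2  2.9 12.6]
[[395.0, -129.0], [636.0, -155.0], [652.0, -5.0], [410.0, 21.0]]
handle 146 c [466.3 -87.2] sz [107.4  19.2] ang 4.26 z [-0.  17.9 26.3]
blade 105 c [563.3 -77.5] sz [75.5 23.7] ang 6.62 z [-1.7  5.8 15.1]
bighandle 283 c [ 195.9 -280.2] sz [145.4  25.7] ang 3.88 z [ 9.2 21.3 31.2]
```

View pics/crop.png

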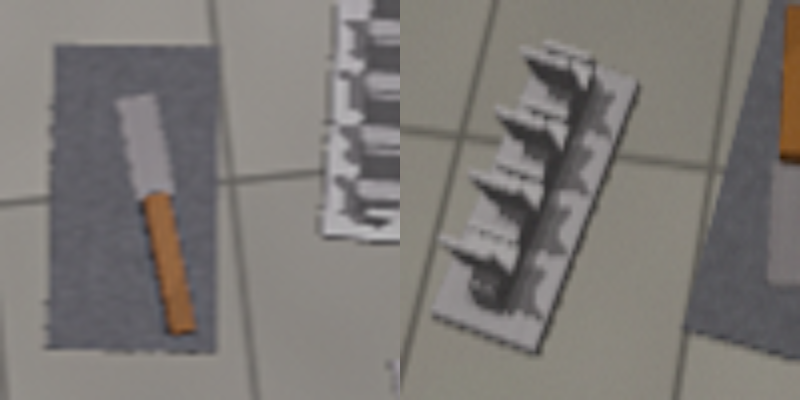

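The small orange-handled spatula on the mat is confirmed: its blade is grey, points to world +x, and it is the shorter of the two. The rack has four ledges, but which way they face is unclear. I'll look closer with the wrist camera.

```bash
cat >> h.py <<'E'
def R(yaw,pitch=0,flip=False):
    """tool down, tool x along yaw; pitch>0 tilts tool z toward heading (pi/2: points ahead)"""
    h=np.array([np.cos(yaw),np.sin(yaw),0]);up=np.array([0,0,1.])
    z=-up*np.cos(pitch)+h*np.sin(pitch);y=np.cross(up,h)*-1;x=np.cross(y,z)
    if flip:x,y=-x,-y
    return np.column_stack([x,y,z])
E
python3 - <<'E'
from h import *
st=read_state();print(st['tcp_rot'].round(2).tolist())
for fl in(0,1):
  for p,r in (([560,-265,330],R(-.1,0,fl)),([400,190,200],R(.11,.7,fl)),([490,190,250],R(.11,1.57,fl)),([480,-85,25],R(.1,0,fl))):
    q=arm.solve_ik(p,r);print(fl,p,None if q is None else np.round(q,2))
s=snap('wrist');print(s['hand_eye'].round(3).tolist(),s['fx'])
E
```

```text
[[-0.95, 0.3, -0.0], [0.3, 0.95, -0.0], [0.0, -0.0, -1.0]]
0 [560, -265, 330] [-0.55  0.31  1.22 -0.    1.61  1.12]
0 [400, 190, 200] [ 0.48 -0.15  2.3  -0.64  0.4   2.45]
0 [490, 190, 250] None
0 [480, -85, 25] [-0.32  0.36  1.98 -0.    0.8   1.15]
1 [560, -265, 330] [-0.55  0.31  1.22 -0.    1.61 -2.03]
1 [400, 190, 200] [ 0.48 -0.15  2.3  -0.64  0.4  -0.69]
1 [490, 190, 250] None
1 [480, -85, 25] [-0.32  0.36  1.98 -0.    0.8  -1.99]
[[0.0, -0.956, -0.294, 74.655], [1.0, 0.001, -0.0, 0.014], [0.001, -0.294, 0.956, -142.155], [0.0, 0.0, 0.0, 1.0]] 331.19162073804273
```

```bash
python3 - <<'E'
from h import *
ims=[]
for n,p,r in (('case',[380,185,190],R(.11,.7,1)),('rack',[540,-265,280],R(-.1,0,1)),('spat',[480,-85,250],R(.1,0,1))):
    st=read_state();arm.movep(p,r);arm.dwell(.3);s=snap('wrist');ims.append(s['frame']);np.savez(n+'1.npz',frame=s['frame'],W=cloud(s))
save('w1',cv2.vconcat([cv2.hconcat([cv2.resize(i,(400,300)) for i in ims[:2]]),cv2.hconcat([cv2.resize(ims[2],(400,300))]*2)]))
print(read_state()['time_s'])
E
```

```text
5.3167
```

View pics/w1.png

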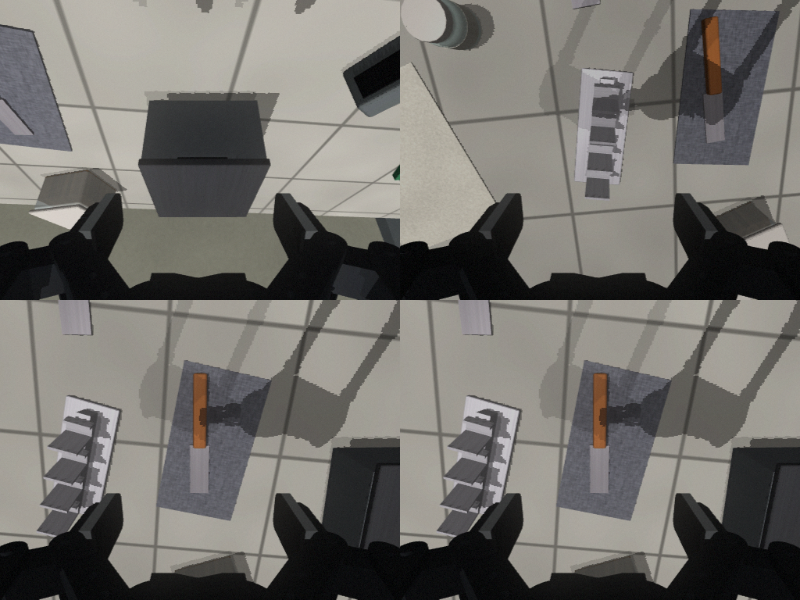

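Case view: the notch is at (203,157) on the face toward the robot, so the case's +x is about world +x. Rack view: the backrests lean toward image bottom, which is world +x. I'll fit poses from the wrist clouds.

```bash
cat > fit.py <<'E'
from h import *
def rect(P,name):
    P=P[~np.isnan(P).any(1)];r=cv2.minAreaRect(P[:,:2].astype(np.float32))
    print(name,len(P),np.round(r[0],1),np.round(r[1],1),round(r[2],2),'z',np.percentile(P[:,2],[2,50,98]).round(1));return r
def box(x0,x1,y0,y1,P): return (P[...,0]>x0)&(P[...,0]<x1)&(P[...,1]>y0)&(P[...,1]<y1)
d=np.load('case1.npz');W=d['W'];m=box(430,720,100,320,W)&(W[...,2]>60)
top=m&(abs(W[...,2]-110)<5);r=rect(W[top],'cover top')
# front-edge line
P=W[top];k=P[:,0]<P[:,0].min()+400
for nm,i in(('case',0),):
    b=cv2.boxPoints(r);print(b.round(1).tolist())
P=W[m&(W[...,2]<92)];P=P[P[:,0]<540];A=np.c_[P[:,1],np.ones(len(P))];
for _ in range(3):
    c=np.linalg.lstsq(A,P[:,0],rcond=None)[0];e=abs(A@c-P[:,0]);P,A=P[e<5],A[e<5]
print('front wall x=%.4f*y+%.1f'%tuple(c),len(P),P[:,1].min(),P[:,1].max())
for n in('rack1','spat1'):
    d=np.load(n+'.npz');W=d['W'];f=d['frame'].astype(int);sat=f.max(2)-f.min(2)
    m=box(440,700,-350,-190,W)
    rect(W[m&(W[...,2]>4)&(W[...,2]<100)],n+' rack all')
    c=r0=rect(W[m&(abs(W[...,2]-7)<4)],n+' foot?')
    print(np.histogram(W[m][:,2],bins=range(-5,100,5))[0])
    mm=box(380,660,-150,20,W)
    rect(W[mm&(sat>40)&(W[...,2]>10)],n+' handle')
    g=mm&(f.mean(2)<115)&(sat<30)
    P=W[g];print('mat extents',np.percentile(P,[1,99],axis=0).round(0).tolist())
    hsv=cv2.cvtColor(d['frame'],cv2.COLOR_RGB2HSV)
    bl=mm&(sat<25)&(f.mean(2)>120);n_,lab,stt,cen=cv2.connectedComponentsWithStats(bl.astype(np.uint8))
    for i in range(1,n_):
        if stt[i,4]>150: rect(W[lab==i],n+' blade?')
E
python3 fit.py
```

```text
cover top 9989 [573.  214.1] [182.4 149.3] 6.26 z [106.3 109.8 110.4]
[[474.20001220703125, 278.3999938964844], [490.5, 130.0], [671.7999877929688, 149.8000030517578], [655.5, 298.29998779296875]]
front wall x=-0.1128*y+519.3 4253 130.9760323234443 280.24472649150067
rack1 rack all 9723 [ 562.3 -260.4] [ 80.  189.6] 79.31 z [ 8.1 11.5 85.9]
rack1 foot? 4693 [ 562.3 -260.4] [ 80.  189.6] 79.31 z [ 7.8  9.5 10.9]
[9264 4738 3426 1479    5    2    5    1  116  919  609  636  443  281
  310  315  333  440  403    0]
rack1 handle 1588 [466.2 -85.9] [108.2  20. ] 5.96 z [16.1 18.3 20. ]
mat extents [[393.0, -147.0, -2.0], [641.0, 12.0, 8.0]]
rack1 blade? 1156 [ 416.8 -115.4] [47.  66.1] 85.6 z [-2.3 -0.6  1.1]
rack1 blade? 987 [399.3 -27.9] [92.1 14. ] 83.99 z [-2.5 -0.6  1.2]
rack1 blade? 319 [ 423.2 -146.7] [70.3  6.6] 0.04 z [-2.4 -0.7  1.2]
rack1 blade? 713 [477.9  14.9] [15.7 92.4] 85.84 z [-2.3 -0.6  1.1]
rack1 blade? 2825 [595.3 -58.4] [129.4 156.8] 0.01 z [-2.1 -0.5  1.3]
rack1 blade? 392 [ 607.4 -146.5] [  7.1 105. ] 89.95 z [-2.  -0.4  1.2]
spat1 rack all 11132 [ 562.1 -259.9] [ 80.4 190.1] 79.43 z [ 8. 44. 86.]
spat1 foot? 4205 [ 562.1 -259.9] [ 80.4 190.1] 79.43 z [ 5.5  9.7 10.9]
[6641 4994 2659 1843  113   90   81   59  207  795  721  734  596  497
  516  551  544  588  502    0]
spat1 handle 1556 [466.3 -85.5] [108.   19.1] 5.3 z [15.9 18.5 20.1]
mat extents [[406.0, -149.0, -1.0], [635.0, 12.0, 338.0]]
spat1 blade? 676 [ 452.3 -146.2] [144.7   7.6] 0.01 z [-1.9 -0.3  1.3]
spat1 blade? 4254 [452.4 -58.8] [157.5 144.7] 89.97 z [-2.1 -0.5  1.2]
spat1 blade? 276 [511.5  10.7] [18.5 27.6] 88.89 z [-2.1 -0.4  1.7]
spat1 blade? 1352 [560.3 -76.8] [81.9 29.8] 5.39 z [4.1 5.7 7.2]
spat1 blade? 540 [ 595.2 -146. ] [  7.9 129.4] 89.99 z [-1.8 -0.2  1.3]
spat1 blade? 2763 [595.  -58.9] [157.8 130. ] 90.0 z [-1.8 -0.3  1.6]
```

```bash
cat >> h.py <<'E'
HINGE=np.array([663.6,224.0]);CY=0.1105   # case
RACK=np.array([562.2,-260.1]);RY=-0.186
cx=np.array([np.cos(CY),np.sin(CY)])
E
python3 - <<'E'
from h import *
# rack backrests in rack frame
c,s_=np.cos(RY),np.sin(RY)
for n in('rack1','spat1'):
    W=np.load(n+'.npz')['W'].reshape(-1,3);W=W[~np.isnan(W).any(1)]
    d=W[:,:2]-RACK;X=d[:,0]*c+d[:,1]*s_;Y=-d[:,0]*s_+d[:,1]*c
    m=(abs(X)<115)&(abs(Y)<40)&(W[:,2]>15);X,Y,Z=X[m],Y[m],W[m][:,2]
    print(n,'Y',np.percentile(Y,[1,50,99]).round(1))
    for lo,hi in((42,48),(50,56),(62,68),(74,80),(83,90)):
        k=(Z>lo)&(Z<hi);h,e=np.histogram(X[k],bins=np.arange(-105,115,5));print((lo,hi),[(int(a),int(b)) for a,b in zip(e,h) if b>3])
# grasp spatula
r=R(.095,0,1);x,y=506-30*.9955,-81.9-30*.095
jaws.command_gripper(1.0,120)
arm.movep([x,y,80],r);hit=arm.line_to([x,y,5],60,guard=15);print('hit',hit,read_state()['eef_pos'])
jaws.command_gripper(0.0,120);st=read_state();print(st['finger_gap'],st['gripper_force'],st['force'])
arm.line_to([x,y,150],80);st=read_state();print(st['finger_gap'],st['gripper_force'],st['force'],st['time_s'])
E
```

```text
rack1 Y [-39.1   6.5  39.3]
(42, 48) [(-80, 10), (-75, 47), (-70, 68), (-65, 143), (-60, 132), (-55, 36), (-35, 61), (-25, 105), (-20, 121), (-15, 96), (15, 27), (20, 112), (25, 134), (30, 8), (60, 54), (65, 98), (70, 90)]
(50, 56) [(-75, 97), (-70, 63), (-55, 72), (-35, 50), (-30, 111), (-15, 70), (-10, 10), (10, 99), (15, 26), (30, 89), (55, 31), (70, 99)]
(62, 68) [(-55, 14), (-50, 59), (-10, 81), (30, 73), (35, 21), (75, 98)]
(74, 80) [(-50, 82), (-10, 15), (-5, 82), (35, 106), (75, 71), (80, 39)]
(83, 90) [(-45, 169), (-5, 107), (0, 57), (35, 53), (40, 104), (80, 124), (85, 24)]
spat1 Y [-17.9   2.8  18. ]
(42, 48) [(-80, 28), (-75, 88), (-70, 14), (-65, 132), (-60, 150), (-55, 71), (-35, 33), (-30, 10), (-25, 40), (-20, 121), (-15, 144), (5, 21), (10, 17), (15, 11), (20, 35), (25, 139), (30, 19), (50, 31), (55, 8), (60, 9), (65, 33), (70, 55)]
(50, 56) [(-75, 148), (-70, 63), (-55, 125), (-35, 25), (-30, 35), (-15, 115), (-10, 25), (10, 47), (15, 6), (25, 13), (30, 127), (50, 28), (55, 15), (70, 143)]
(62, 68) [(-55, 32), (-50, 104), (-10, 145), (30, 116), (35, 39), (70, 7), (75, 155)]
(74, 80) [(-50, 149), (-45, 7), (-10, 26), (-5, 136), (35, 162), (75, 118), (80, 48)]
(83, 90) [(-50, 7), (-45, 194), (-5, 156), (0, 50), (35, 71), (40, 114), (80, 127), (85, 13)]
hit False [476.4766865  -84.84411912   5.34247705]
0.19710986499444305 118.23728799819946 [-0.12882788 -0.05451583  5.04188339]
0.18803663192421025 117.72648096084595 [0.49208637 0.09583116 0.16285676] 10.25
```

```bash
python3 - <<'E'
from h import *
r=R(CY,0,1)
def T(a,z): return [*(HINGE-a*cx),z]
arm.movep(T(340,150),r);arm.line_to(T(340,93.5),100)
hit=arm.line_to(T(250,93.5),60,guard=6);st=read_state();print('insert hit',hit,st['force'].round(2),st['eef_pos'].round(1))
if not hit:
    s=125
    for th in (0.02,.05,.1,.15,.2,.25,.3):
        arm.line_to(T(125+s*np.cos(th),99.3+s*np.sin(th)),40);st=read_state();print(th,st['force'].round(2),st['moment'].round(2))
    sn=snap('scene');save('lift',cv2.resize(sn['frame'][130:300,190:410],(800,600)))
    print(st['time_s'])
E
```

```text
insert hit False [ 0.14 -0.52 -0.83] [414.7 196.4  93.5]
0.02 [-0.32 -0.32 -1.28] [-0.05  0.25 -0.  ]
0.05 [-1.73  0.34 -3.66] [-0.1   0.56  0.04]
0.1 [-1.35  0.24 -3.44] [-0.09  0.62 -0.04]
0.15 [-2.64  0.23 -3.67] [-0.02  0.72  0.03]
0.2 [-2.6  -0.47 -3.67] [-0.04  0.69  0.  ]
0.25 [-2.03 -0.4  -3.57] [-0.04  0.55  0.02]
0.3 [-1.3  -0.38 -2.56] [-0.05  0.54  0.02]
15.95
```

View pics/lift.png

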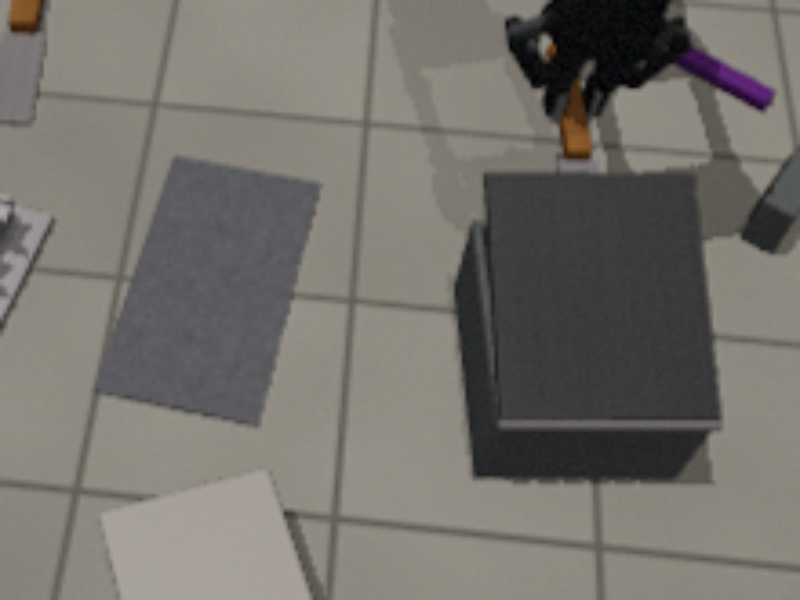

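The cover is lifted on the blade: its near edge at (590,173) is raised and the handle is firmly gripped at (575,120). I'll continue along the arc.

```bash
python3 - <<'E'
from h import *
def T(a,z): return [*(HINGE-a*cx),z]
s=125
for th in np.arange(.4,1.71,.1):
    arm.line_to(T(125+s*np.cos(th),99.3+s*np.sin(th)),60);st=read_state();print(round(th,2),st['force'].round(1),st['moment'].round(2))
sn=snap('scene');W=cloud(sn);save('open',cv2.resize(sn['frame'][70:300,180:487],(800,600)))
m=(W[...,2]>130)&(W[...,0]>560)&(W[...,0]<760)&(W[...,1]>150)&(W[...,1]<300);P=W[m]-[*HINGE,100]
print('cover pts',len(P),'along',np.c_[P[:,:2]@cx,P[:,2]][::len(P)//12+1].round(0).tolist(),st['time_s'])
hsv=sn['frame'].astype(int);m=(W[...,0]>380)&(W[...,0]<665)&(W[...,1]>-160)&(W[...,1]<30)&(hsv.mean(2)<115)&(abs(W[...,2])<20);m=cv2.morphologyEx(m.astype(np.uint8),cv2.MORPH_OPEN,np.ones((5,5)))>0
print('mat',cv2.minAreaRect(W[m][:,:2].astype(np.float32)),np.nanmean(W[m],0))
E
```

```text
0.4 [-1.  -0.2 -1.1] [-0.    0.4   0.06]
0.5 [-1.2  0.1 -1.4] [-0.01  0.34  0.08]
0.6 [-1.2 -0.  -1.6] [0.02 0.29 0.02]
0.7 [-1.5 -0.3 -1.4] [0.01 0.36 0.02]
0.8 [-0.9 -0.6 -1.3] [ 0.02  0.24 -0.  ]
0.9 [-2.  -0.4 -1.8] [ 0.03  0.16 -0.06]
1.0 [-0.6 -0.  -1.4] [ 0.02  0.1  -0.05]
1.1 [ 0.3  0.6 -0.7] [-0.01  0.07  0.01]
1.2 [ 0.1 -0.1  0.5] [0.03 0.01 0.03]
1.3 [-0.9  0.8 -0.4] [0.52 0.14 0.49]
1.4 [ 0.2  0.2 -0.5] [0.39 0.06 0.83]
1.5 [ 0.3  0.9 -0.6] [0.48 0.09 0.31]
1.6 [ 1.3 -0.4 -1.2] [-0.43 -0.03 -0.79]
1.7 [-0.7  0.5 -0.8] [0.5  0.08 0.71]
cover pts 11802 along [[-110.0, 529.0], [-88.0, 520.0], [-70.0, 514.0], [-76.0, 496.0], [-69.0, 482.0], [-83.0, 447.0], [-78.0, 412.0], [-76.0, 365.0], [-78.0, 302.0], [-95.0, 213.0], [-10.0, 124.0], [28.0, 125.0]] 21.0167
mat ((522.6044311523438, -64.7466812133789), (136.3753204345703, 242.13829040527344), 83.10784149169922) [533.33922931 -63.17432187   2.81239352]
```

View pics/open.png

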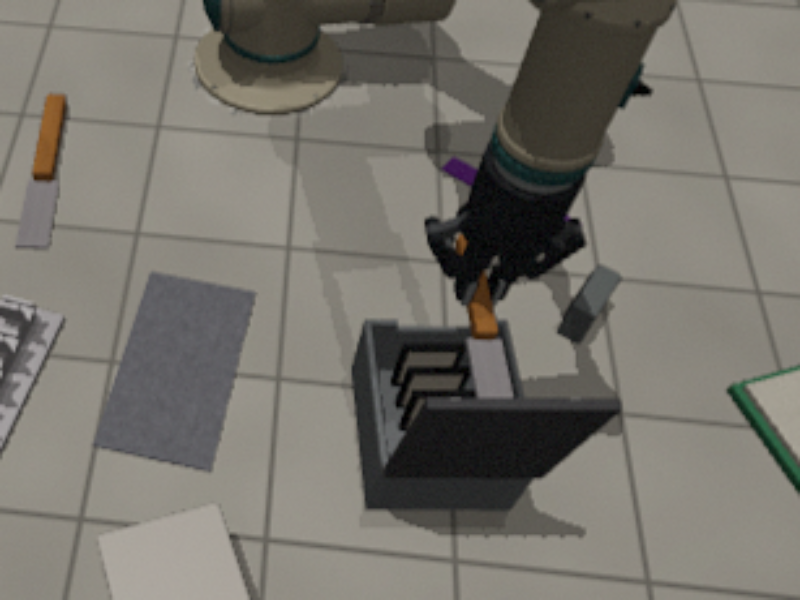

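The cover stands about upright. Plates are visible in the front grooves at (430,365), (437,385) and (415,410), and the mat is clear. Next: lay the spatula down near the mat's middle, then look into the case from above.

```bash
python3 - <<'E'
from h import *
p=read_state()['eef_pos'];arm.line_to([*(p[:2]-140*cx),p[2]],200)
yaw=-.1;o=np.array([521,-67])-30*np.array([np.cos(yaw),np.sin(yaw)])
arm.movep([*o,150],R(yaw,0,1));arm.line_to([*o,30],120);print(arm.line_to([*o,5.6],30,guard=8),read_state()['eef_pos'])
jaws.command_gripper(.6,60);arm.line_to([*o,120],120);jaws.command_gripper(1.0,60)
pc=HINGE-110*cx
arm.movep([*(HINGE-150*cx),330],R(CY,0,1));arm.dwell(.3)
s=snap('wrist');np.savez('in.npz',frame=s['frame'],W=cloud(s));print(read_state()['time_s'])
t=snap('top');np.savez('top2.npz',frame=t['frame'],W=cloud(t))
save('in',cv2.hconcat([cv2.resize(s['frame'],(400,300)),cv2.resize(t['frame'][130:280,140:340],(400,300))]))
E
```

```text
True [490.7146786  -63.897415     5.59965863]
28.575
```

View pics/in.png

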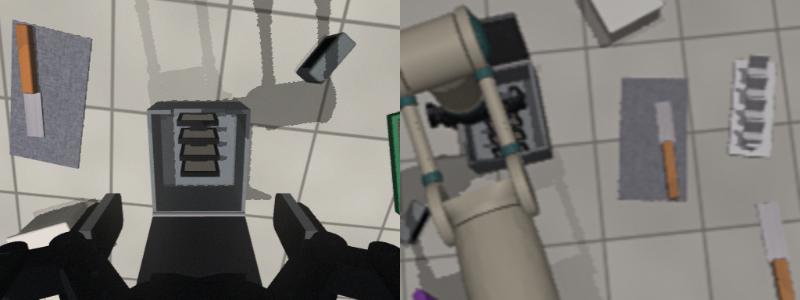

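Wrist view: four plates, with tops at rows ~118, 134, 150 and 167. The cover's underside is at the bottom, upright. The spatula on the mat lies off-centre, so it was probably knocked; I'll measure both.

```bash
cat > meas.py <<'E'
from h import *
def incase(W):
    d=W[:,:2]-(HINGE-85*cx);return d@cx, d@np.array([-cx[1],cx[0]])
def spat(f,W):
    f=f.astype(int);m=(f[...,0]-f[...,2]>40)&(W[...,0]>380)&(W[...,0]<660)&(W[...,1]>-170)&(W[...,1]<60)&(W[...,2]>-10)&(W[...,2]<50)
    r=cv2.minAreaRect(W[m][:,:2].astype(np.float32));return r,np.median(W[m][:,2])
if __name__=='__main__':
    d=np.load('in.npz');V=d['W'];W=V.reshape(-1,3);W=W[~np.isnan(W).any(1)];X,Y=incase(W);Z=W[:,2]
    k=(abs(X)<76)&(abs(Y)<60)&(Z>80)&(Z<90)
    for x in(-62,-34,-6,22):
        q=k&(abs(X-x)<10);print(x,q.sum(),'x',np.percentile(X[q],[3,50,97]).round(1),'y',np.percentile(Y[q],[2,98]).round(1),Z[q].max())
    k=(Z>96)&(Z<103)&(abs(Y)<85)&(X<90)&(X>-95);print('wall X',np.percentile(X[k],[1,99]),'Y',np.percentile(Y[k],[1,99]))
    k=(Z>110)&(abs(Y)<75)&(X>0)&(X<130);print('cover',[(z,np.median(X[k&(abs(Z-z)<5)]).round(1)) for z in(120,150,180,200)if (k&(abs(Z-z)<5)).any()])
    print(spat(d['frame'],V));t=np.load('top2.npz');print(spat(t['frame'],t['W']))
E
python3 meas.py
```

```text
-62 376 x [-64.5 -61.1 -57.4] y [-32.4  28.4] 86.19145576349649
-34 370 x [-36.5 -32.7 -28.8] y [-30.8  30.2] 85.70843536452878
-6 384 x [-8.7 -4.6 -0.3] y [-28.9  31.9] 85.79829746621215
22 334 x [19.2 22.4 26.6] y [-28.5  33.1] 86.14941370996735
wall X [-83.45037022  84.25734455] Y [-74.79757613  74.77381447]
cover [(120, np.float64(89.3)), (150, np.float64(93.4)), (180, np.float64(97.4)), (200, np.float64(100.1))]
(((458.0695495605469, -94.85723876953125), (109.92167663574219, 30.30326271057129), 0.4507558345794678), np.float64(18.62720251554242))
(((456.5960693359375, -92.47396850585938), (108.3450698852539, 19.581315994262695), 0.34243708848953247), np.float64(17.903678451437372))
```

All four plates match the grooves, and the cover is at about 1.70 rad. The spatula was knocked about 35 mm but is still in tolerance. First plate: groove 4 to ledge 4.

```bash
cat >> h.py <<'E'
rx=np.array([np.cos(RY),np.sin(RY)])
GX=[-61.2,-32.9,-4.8,22.6]; GY=[-2,-.3,1.0,1.5]; SEAT=[-59.5,-17.5,24.5,66.5]
def pick(i):
    p=HINGE+(GX[i]-85)*cx+GY[i]*np.array([-cx[1],cx[0]]);r=R(CY,0,1)
    jaws.command_gripper(1.0,50)
    arm.movep([*p,190],r);arm.line_to([*p,110],150)
    hit=arm.line_to([*p,40],60,guard=8);st=read_state();print('pick hit',hit,st['eef_pos'].round(1))
    if hit: return False
    jaws.command_gripper(0.0,50);st=read_state();print('gap',st['finger_gap'],st['gripper_force'],st['force'].round(1))
    arm.line_to([*p,200],120);st=read_state();print('lifted gap',st['finger_gap'],st['gripper_force']);return True
def place(j,fwd=2.5):
    r=R(RY,-.262,1);P=np.array([*(RACK+(SEAT[j]-fwd)*rx),45])
    t=lambda d:P-r[:,2]*(32+d)
    arm.movep(t(90),r);arm.line_to(t(15),120)
    hit=arm.line_to(t(-3),20,guard=4);st=read_state();print('place',hit,'above',((P-st['eef_pos'])@r[:,2]-32).round(1),st['force'].round(1),st['time_s'])
    return t
def release(t):
    jaws.command_gripper(1.0,50);arm.line_to(t(110),150)
E
python3 - <<'E'
from h import *
if pick(3):
    t=place(3);s=snap('scene');save('pl',cv2.resize(s['frame'][150:270,130:290],(800,600)));
E
```

```text
pick hit True [600.9 218.7  42.9]
```

```bash
python3 - <<'E'
from h import *
arm.dwell(.2);st=read_state();print(st['force'].round(1),st['moment'].round(2),st['eef_pos'].round(1))
s=snap('wrist');save('st',s['frame'])
E
```

```text
[ 0.1 -0.5  5.4] [0.28 0.15 0.08] [600.9 218.7  42.9]
```

View pics/st.png

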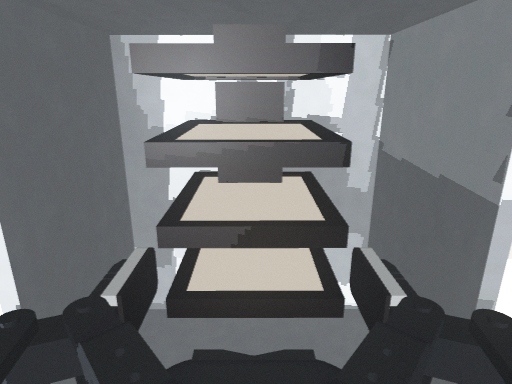

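The fingers straddle plate 4 at (255,290) with clearance on both sides. Something above, probably the knuckles on the case walls, limits depth, so I'll grip 3 mm higher.

```bash
sed -i 's/\[\*p,40\],60/[*p,46],60/; s/(32+d)/(38+d)/; s/@r\[:,2\]-32)/@r[:,2]-38)/' h.py
python3 - <<'E'
from h import *
p=read_state()['eef_pos'];arm.line_to([p[0],p[1],70],80);print(read_state()['force'].round(1))
if pick(3):
    t=place(3);s=snap('scene');save('pl',cv2.resize(s['frame'][150:270,130:290],(800,600)));
E
```

```text
[0.3 0.3 0.3]
pick hit False [601.8 218.7  46.5]
gap 0.7392594925724066 55.255208015441895 [-0.5 -0.3  3.9]
lifted gap 0.7369872680862425 54.93161737918854
place True above 0.5 [ 1.5 -1.   5.1] 39.75
```

View pics/pl.png

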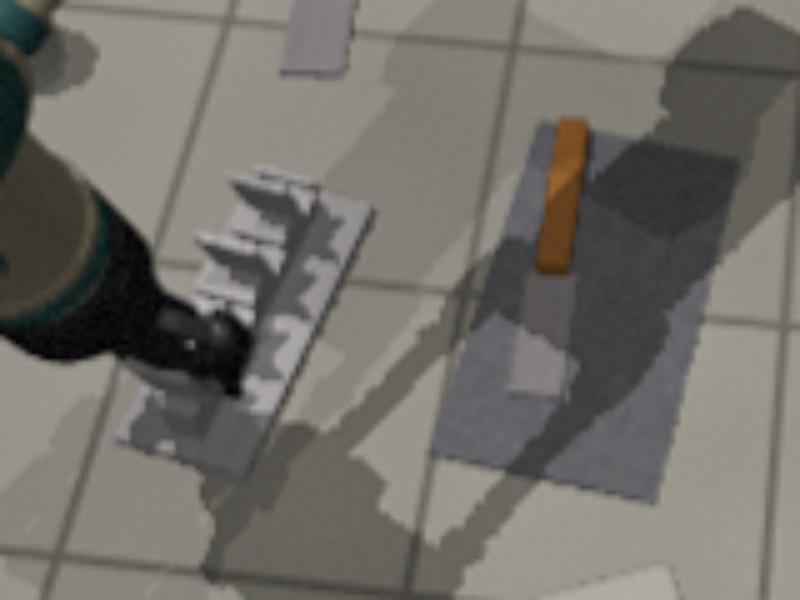

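Touchdown is at the expected height (0.5 mm off). The spatula lies toward the near-right part of the mat, at (550,200). Release and verify.

```bash
cat >> h.py <<'E'
def look(n):
    arm.movep([*(RACK-30*rx),290],R(RY,0,1));arm.dwell(.2);s=snap('wrist');W=cloud(s).reshape(-1,3);W=W[~np.isnan(W).any(1)]
    d=W[:,:2]-RACK;X=d@rx;Y=d@np.array([-rx[1],rx[0]]);Z=W[:,2]
    for j,x in enumerate(SEAT):
        k=(Z>110)&(Z<135)&(abs(X-x-19)<20)&(abs(Y)<60)
        if k.sum()>15: print('ledge',j+1,k.sum(),'topx-seat',(np.median(X[k])-x).round(1),'(expect ~20)  y',np.percentile(Y[k],[2,98]).round(1),'z',Z[k].max().round(1))
    save(n,s['frame'])
E
python3 - <<'E'
from h import *
r=R(RY,-.262,1);p=read_state()['eef_pos'];t=lambda d:p-r[:,2]*d
release(t);look('r1');print(read_state()['time_s'])
E
```

```text
ledge 4 556 topx-seat 19.9 (expect ~20)  y [-30.6  31.1] z 118.7
42.0167
```

View pics/r1.png

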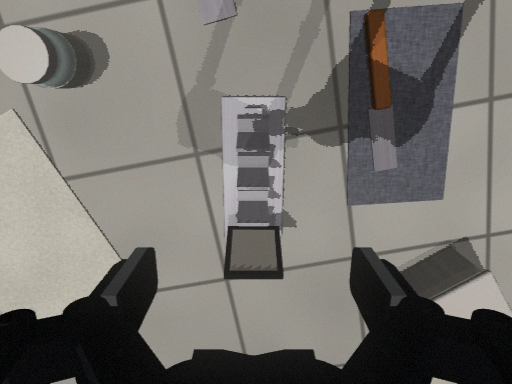

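Plate 4 is seated centred on ledge 4, at (253,250), with its top where expected. On to the other three.

```bash
python3 - <<'E'
from h import *
for i in (2,1,0):
    if not pick(i): print('ABORT');break
    t=place(i)
    release(t)
look('r2')
E
```

```text
pick hit False [574.6 215.2  46.4]
gap 0.7388413447179637 55.18765211105347 [-1.1 -0.5  3. ]
lifted gap 0.7363614927127131 54.907532930374146
place True above 0.5 [ 0.8 -0.5  4.4] 50.9167
pick hit False [546.8 210.8  46.4]
gap 0.7345136414414273 55.191641449928284 [-0.3  0.1  3.2]
lifted gap 0.7375480794885998 54.91948664188385
place True above 0.5 [ 1.1 -0.3  4.2] 61.05
pick hit False [518.9 206.   46.4]
gap 0.7399041066458476 55.09923040866852 [ 0.7 -0.1  4.5]
lifted gap 0.7398840416073617 54.901962876319885
place True above 0.4 [ 0.1 -0.4  4.1] 71.075
ledge 1 634 topx-seat 22.1 (expect ~20)  y [-30.7  31.1] z 119.3
ledge 2 612 topx-seat 21.8 (expect ~20)  y [-30.3  31.1] z 118.4
ledge 3 596 topx-seat 21.2 (expect ~20)  y [-30.2  30.7] z 118.5
ledge 4 575 topx-seat 20.1 (expect ~20)  y [-30.2  30.6] z 119.2
```

View pics/r2.png

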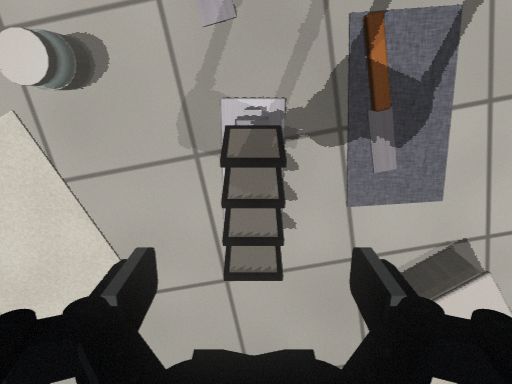

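All four plates stand centred on ledges 1–4 at (253,145), (253,185), (253,225) and (253,260). Now I'll shut the cover with closed fingers, pushing its upper face along the arc.

```bash
python3 - <<'E'
from h import *
r=R(CY,0,1);rho=160
def T(th,dx=0,dz=0):
    x=-rho*np.cos(th)+10*np.sin(th)+11+dx;z=100+rho*np.sin(th)+10*np.cos(th)+dz
    return [*(HINGE+x*cx),z]
jaws.command_gripper(0.0,50)
print([arm.solve_ik(T(th),r) is not None for th in (1.9,1,0.)])
arm.movep([*(HINGE-150*cx),370],r)
arm.movep(T(1.9,10,110),r);arm.line_to(T(1.9,10),120)
for th in np.arange(1.85,.04,-.15):
    arm.line_to(T(th),80);st=read_state();print(round(th,2),st['force'].round(1))
print(arm.line_to(T(0,0,-6),25,guard=12),read_state()['eef_pos'].round(1),read_state()['force'].round(1))
p=read_state()['eef_pos'];arm.line_to([p[0],p[1],p[2]+100],150)
arm.movep([480,-60,250],R(-.05,0,1));arm.dwell(.2);s=snap('wrist');np.savez('e.npz',frame=s['frame'],W=cloud(s))
t=snap('top');save('end',cv2.hconcat([cv2.resize(s['frame'],(400,300)),cv2.resize(t['frame'][100:300,110:376],(400,300))]))
from meas import spat
W=cloud(s);print(spat(s['frame'],W));V=cloud(t);m=(V[...,0]>500)&(V[...,0]<640)&(V[...,1]>160)&(V[...,1]<270);A=V[m];A=A[~np.isnan(A).any(1)]
d=A[:,:2]-HINGE;print('cover tilt',np.polyfit(d@cx,A[:,2],1),read_state()['time_s'])
f=s['frame'].astype(int);bl=(f.max(2)-f.min(2)<30)&(f.mean(2)>100)&(abs(W[...,2]-5.5)<2)&(W[...,0]>480)&(W[...,0]<640)&(abs(W[...,1]+65)<70)
print('blade',bl.sum(),np.nanmedian(W[bl],0))
E
```

```text
[True, True, True]
1.85 [-0.1  0.2 -0.2]
1.7 [ 0.7 -0.1  0.8]
1.55 [-1.1 -0.1  0.9]
1.4 [-0.4  0.1  0.2]
1.25 [-0.3 -0.3 -0.3]
1.1 [ 0.   0.8 -0.1]
0.95 [-0.1 -0.8 -0.1]
0.8 [-0.  -0.1  0.4]
0.65 [-0.2  0.1 -0.6]
0.5 [0.3 0.  0.6]
0.35 [ 0.5  1.1 -0. ]
0.2 [-0.1 -0.1  0.2]
0.05 [0.1 0.6 0.2]
True [516.3 207.8 110. ] [-1.4 -0.6  6.9]
(((457.5466613769531, -91.27091979980469), (108.80443572998047, 21.15001106262207), 0.5892418622970581), np.float64(18.434693027231702))
cover tilt [3.64260966e-02 1.12820163e+02] 85.9167
blade 2428 [548.13824564 -86.39215168   4.79638754]
```

View pics/end.png

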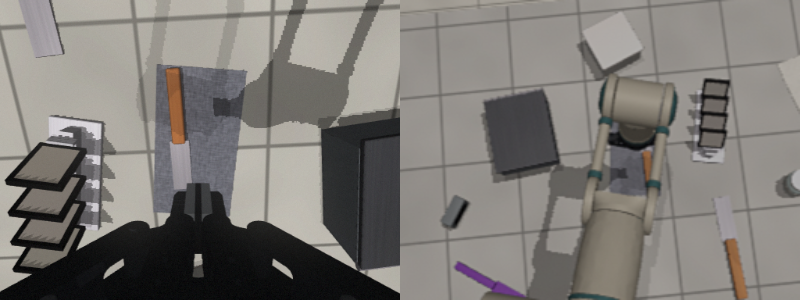

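End check: the cover is shut, with contact at 110 mm and a flat top at (520,132). Four plates are on the rack. The spatula is flat on its mat at (178,130), about −22 and −29 mm from the mat's middle, which is in tolerance. The tub, jar and timer are in place, so I'm handing in.

```bash
python3 -c "
from h import *
print(job.finish_job())"
```

```text
the job is handed in; nothing more can be done
None
```

The job is handed in at about 86 s on the robot's clock: the cover was levered up with the spatula, opened and shut again, all four plates stand on ledges 1–4, and the spatula, knocked about 35 mm aside after I put it down, lies flat on its mat within tolerance; no verdict was returned.

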